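# Fit the rotor to the bench centrifuge

## Robot

A 7-joint arm with a two-finger parallel gripper is mounted at the origin on a cart in front of the work surface, level with it; the furniture and walls round the work are solid. World frame = base frame: x ahead of the robot, y to its left, z up, the work surface at z = 0. Lengths are in m, angles in rad, forces in N, time in s.
With the tool pointing down it reaches from about 0.4 to 0.925 m from the base axis. Payload 5.6 kg.
Tool frame: the origin (TCP) lies at the very end of the fingers, on their centre line; the grasp point (between the pads) lies 19 mm behind it; z points along the fingers, y is the line along which they close (so a half turn about z gives the same grasp; the last joint's range is limited). The gripper opens to 85 mm and grips with 20 to 120 N. Pads are 22 mm wide; open, the fingers measure 114 mm over their backs; the gripper's body (76 mm by 85 mm) begins 54 mm behind the grasp point. The pads swing forward as they close: fully open they stand 13 mm farther back than shut.
Start: joints at [1.25, 0.468, -0.012, 1.603, 0.006, 1.071, -0.056], TCP at [0.178, -0.625, 0.202] pointing down, gripper open.
Joint ranges: [-2.53, 2.53], [-0.31, 2.02], [-1.57, 1.55], [0.28, 2.44], [-1.29, 4.43], [0.15, 1.84], [-2.92, 2.92]. Speed limits (rad/s): [2.57, 2.57, 3.14, 3.14, 3.14, 3.14, 3.14].

## Interface

Orientations are given as [roll, pitch, yaw] about the fixed x, y, z axes, in that order (R = Rz(yaw) Ry(pitch) Rx(roll)).
In Python, from plant import bot, vision gives the robot as it stands. The module is installed in compiled form; this text tells all that it offers.
- The arm moves only by the tool carry_out, never from a script. Its argument "targets" is one flat list of numbers, 7 for each row, row after row: the turn, a rotation vector about the tool's x, y, z in degrees, then the shift along the tool's x, y, z in mm, then the opening in per cent of the stroke, from 0 (shut) to 100 (fully open). A call has 1 to 5 rows; each row is the pose to reach, as a shift and turn from the pose commanded when the call began, along the tool's axes at that moment; what a row does not reach only later rows make up. A row lasts 1/8 s, in which the tool goes at most 62.5 mm and 10.7 degrees, less where a joint would pass 70% of its speed; a pose out of reach is approached as far as the arm can. A call with a gripper value outside its range is refused whole. The fingers move at their own pace and stop on an object; "squeeze" is the grip in N (left out, the last holds). Time passes only in rows, so rows that repeat a pose let the fingers close. It gives the time, the measured TCP pose, the force, the opening and the grip force at its end, in the units of the state.
- bot.get_obs(): the state, without advancing time (a new reading comes with each control period).
- vision.grab_frame(name): name is "scene" or "top"; returns a dict with "image" (480x640x3 uint8, red, green, blue), "camera_matrix" (3x3 intrinsics, pixels), "pose" (4x4, takes a point from camera to world coordinates). Camera axes: x right, y up, looking along -z (the intrinsics and any distortion apply to the point x, -y, -z); pixel columns grow to the right and rows downward; lengths in m; the calibration is good to about 2 mm. A picture is of the moment at which its call begins. There is no depth.
- bot.finish_job(): hands the job in; it is judged then, once.
The state is a dict: "time_s": time; "joint_positions": joint angles; "dq": joint speeds; "joint_efforts": joint torques, N m; "eef_pos": TCP position; "tcp_rot": TCP orientation; "contact_force": force on the tool from outside, world axes, zero at the start; "ft_torque": the same for the moment, N m; "width": finger opening in m; "grasp_force": force on a finger pad.
Only numpy, scipy, OpenCV 4.12 (cv2) and the standard library are available. Lean on these libraries where they do the work, as an engineer would, in place of code of your own. Each camera call takes 0.05 s, during which the arm holds its last target. There are 200 camera calls.

## Task

Fit the rotor to the open bench centrifuge: set it on the spindle and, pressing only lightly, turn it until its slots drop over the drive pins and it sits fully home. Then thread the orange spacer washer and, on top of it, the dark locking collar down the spindle, each fully home and flat. Do not force anything, and leave the spray bottle, the squeeze bottle and the two dropper vials standing where they are.

Things in the scene. Friction and masses are not known exactly. Their poses are not given: they have to be found in the camera images.
- centrifuge: Fixed white bench centrifuge, 224 mm deep (x) by 204 mm wide (y), 93 mm high, with an open round bowl 160 mm across, floor 30 mm above the bench; the spindle stands in its middle. Origin: on the spindle axis, at bench level; x to its back, where the lid stands open: 188 mm wide, hinged 106 mm behind the axis and 92 mm up, leaning 22 degrees back from upright, top 280 mm up.
- spindle_tip (a point): Top of the upright steel spindle, on its axis, 152 mm above the bench; axes as the centrifuge's. Downward from the tip: 6 mm of cone, then a nose 10 mm across to 52 mm below the tip, a cone over 6 mm, then a shaft 14 mm across to the shoulder 104 mm below the tip. It turns stiffly (friction about 0.18 N m) and keeps its angle.
- spindle_seat (a point): Point on the spindle axis in the face of the shoulder (34 mm across, 48 mm above the bench) on which the rotor's underside rests when home. Just above it four brass drive pins, 5.5 mm thick, stick out in a cross to 15.5 mm from the axis, tops 7 mm above the shoulder. They start at any angle; it is not reported here (these axes are the centrifuge's) but can be seen from above or felt.
- rotor: Grey rotor with eight blue tube sleeves, 138 mm across, 66 mm high, 0.26 to 0.4 kg, standing on its foot. Origin: on its axis, in its underside; z up. Bore 16.4 mm, right through. Two crossed slots, 7.5 mm wide, 9 mm deep, cut the foot from below along the rotor's x and y (red marks on top show them): it fits the pins in four positions, a quarter turn apart; else it rests on them 7 mm high.
- rotor_boss (a point): Middle of the grip of the rotor's boss, on its axis, 53 mm above its underside, axes as the rotor's. The boss is a plain round tube, 30 mm across, free to grip from 40 mm above the underside up to its top at 66 mm; below that the sleeves leave no room for fingers.
- washer: Orange plastic spacer washer, 36 mm across, 10 mm thick, bore 13.2 mm, about 20 g, lying flat in the tray. Origin: centre of its underside; z is its axis. Home, its underside is 66 mm above the spindle's shoulder, on the rotor's boss.
- washer_mid (a point): Centre of the orange washer, half-way up (5 mm above its underside).
- collar: Dark steel push-on locking collar with a knurled side and a red band near the bottom, 34 mm across, 22 mm high, bore 13.2 mm, about 90 g, standing in the tray; it slides down the spindle, no screwing. Origin: centre of its underside; z is its axis. Home, its underside is 76 mm above the spindle's shoulder, on the washer.
- collar_mid (a point): Centre of the locking collar, half-way up (11 mm above its underside).
- parts_tray: Fixed shallow steel tray, 184 by 134 mm (x by y), walls 13 mm high, 2 mm thick, floor 2 mm above the bench. Origin: centre of its underside. The washer and the collar lie in it about 84 mm apart along its x axis, in either order. It is on one side of the centrifuge and the rotor on the other, either way round.
- spray_bottle: Tall spray bottle with a blue head, 70 by 104 mm, 291 mm high, standing. Origin: centre of its underside.
- squeeze_bottle: Blue squeeze bottle with a black cap, 62 mm across, 90 mm high, standing. Origin: centre of its underside.
- red_vial: Dropper vial of red liquid with a white cap, 20 mm across, 82 mm high, standing near a front corner of the centrifuge. Origin: centre of its underside.
- clear_vial: Pale dropper vial with a white cap, 20 mm across, 82 mm high, standing near the other front corner. Origin: centre of its underside.
Things that resemble listed ones, but are neither listed nor needed, are in the scene too. Of the things shaped like the collar, the steel one is meant.

How it is judged:
By the outcome, as a careful person would: the job done as asked, in the order asked, and still so for the second after the job is handed in, with the robot touching nothing.
It also fails if it takes over 72 s, if anything falls off the work surface, if the arm or the gripper's body presses on something with over 40 N, if the wrist force passes 120 N, or if a joint passes its speed limit or range.

## Working session

There is one attempt and no reset: what is moved stays moved. The work goes in short steps, Python scripts to look and compute and a tool call to move; the robot and the scene stay as the last step left them, time stands still between calls to the robot, and variables do not carry over. Pictures are saved under pics/ and viewed, at most 10 in all, crops included, and the job is handed in when it is done.

Besides the shell and the picture viewer there is one more tool, called after "Request:" as name(argument=value, ...) on one line, values as JSON. carry_out: Moves the arm, as the interface text tells. Its arguments: {"type":"object","properties":{"targets":{"type":"array","items":{"type":"number"}},"squeeze":{"type":"number"}},"required":["targets"]}

```bash
mkdir -p pics; cat > h.py <<'E'
import numpy as np, cv2
from plant import bot, vision
from scipy.spatial.transform import Rotation as R
def ray(f,px):
    K=f["camera_matrix"];T=f["pose"]
    d=np.linalg.inv(K)@[px[0],px[1],1]; d=np.array([d[0],-d[1],-d[2]])
    return T[:3,3],T[:3,:3]@d
def onz(f,px,z):
    o,d=ray(f,px); return o+d*(z-o[2])/d[2]
def proj(f,p):
    T=f["pose"];c=T[:3,:3].T@(np.asarray(p)-T[:3,3]); q=f["camera_matrix"]@[c[0],-c[1],-c[2]]; return q[:2]/q[2]
E
python3 - <<'E'
from h import *
for n in ("scene","top"):
    f=vision.grab_frame(n); cv2.imwrite(f"pics/{n}0.png",f["image"][...,::-1]); np.savez(f"{n}0.npz",**f)
    print(n,f.keys(),f["camera_matrix"].round(1).tolist(),f["pose"].round(3).tolist())
print(bot.get_obs())
E
```

```text
scene dict_keys(['image', 'camera_matrix', 'pose']) [[464.8, 0.0, 317.2], [0.0, 464.8, 237.8], [0.0, 0.0, 1.0]] [[-0.762, 0.402, -0.508, 0.073], [-0.648, -0.472, 0.598, 0.579], [0.0, 0.785, 0.62, 0.753], [0.0, 0.0, 0.0, 1.0]]
top dict_keys(['image', 'camera_matrix', 'pose']) [[573.1, 0.0, 331.9], [0.0, 573.1, 241.5], [0.0, 0.0, 1.0]] [[-0.008, 0.981, -0.192, 0.369], [-1.0, -0.009, -0.003, -0.017], [-0.005, 0.192, 0.981, 1.242], [0.0, 0.0, 0.0, 1.0]]
{'time_s': 0.1, 'joint_positions': array([ 1.25003752,  0.46832784, -0.01160074,  1.60353474,  0.00600691,
        1.07141611, -0.05632516]), 'dq': array([-0.00084391, -0.0005401 , -0.00067173, -0.00154953,  0.00023428,
        0.0008864 ,  0.00163415]), 'joint_efforts': array([ 1.65979702e-03, -5.33519912e+01,  2.19564582e-02, -2.51966250e+01,
        1.15227935e-02,  4.30887885e-03, -3.51132542e-05]), 'eef_pos': array([ 0.17800693, -0.62456927,  0.20090718]), 'tcp_rot': array([-3.13994566e+00,  1.25072269e-04,  2.77670770e-01]), 'contact_force': array([ 0.10617205,  1.11267993, -0.12204549]), 'ft_torque': array([0.01490697, 0.01637118, 0.04992151]), 'grasp_force': 0.0, 'width': 0.08537470758254619}
```

View pics/top0.png

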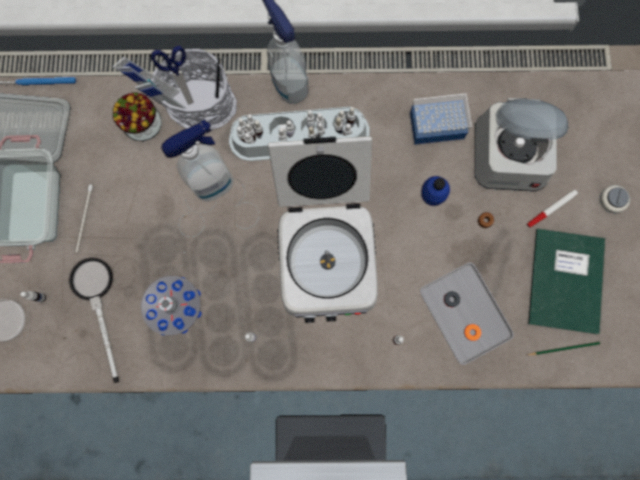

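View pics/scene0.png

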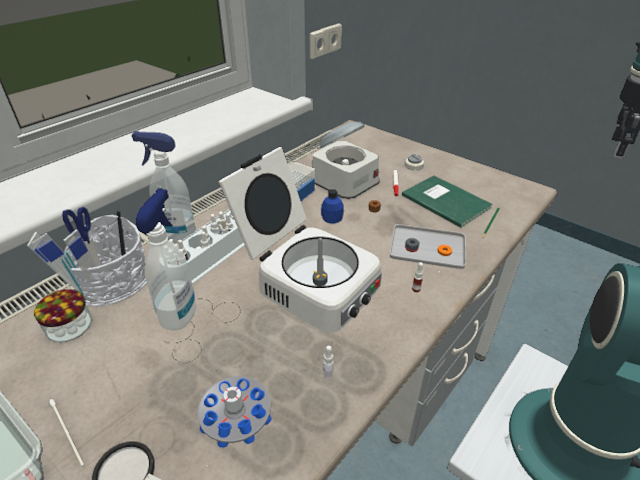

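The top view shows the centrifuge at about (327,260), the rotor at (170,305), the collar at (452,298) and the washer at (473,332) in the tray. The scene view shows the spindle at (320,240–285). I'll zoom in next.

```bash
python3 - <<'E'
import numpy as np,cv2
def crop(n,x,y,w,h,W,H):
    im=np.load(n+"0.npz")["image"][...,::-1][y:y+h,x:x+w]; return cv2.resize(im,(W,H),interpolation=cv2.INTER_CUBIC)
a=crop("top",135,270,70,70,400,300*4//3)[:300]
m=np.vstack([np.hstack([crop("top",135,268,72,72,300,300),crop("top",307,237,40,40,300,300)]),
 np.hstack([crop("top",435,280,60,60,300,300),crop("scene",295,230,60,60,300,300)])])
cv2.imwrite("pics/m1.png",m)
E
```

```text
(no output)
```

View pics/m1.png

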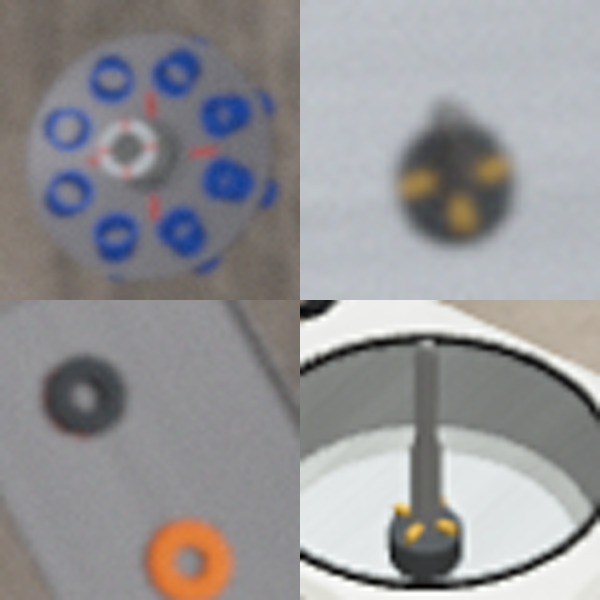

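The montage shows the rotor with its boss bore at top px (165.5,304) and four red marks. Three brass pins are clear of the shaft at about (362.6,261.5), (372.9,259.7) and (368.6,265.5). The collar and washer rings are clear too. Next I'll measure them.

```bash
cat > meas.py <<'E'
from h import *
def L(n): return dict(np.load(n+"0.npz"))
t=L("top");s=L("scene")
def blobs(f,mask,x,y,w,h,mn=3):
    m=np.zeros(mask.shape,np.uint8); m[y:y+h,x:x+w]=mask[y:y+h,x:x+w]
    k,l,st,c=cv2.connectedComponentsWithStats(m,connectivity=8)
    return [(c[i],st[i,4]) for i in range(1,k) if st[i,4]>=mn]
def hsv(f): return cv2.cvtColor(f["image"],cv2.COLOR_RGB2HSV)
E
python3 - <<'E'
from meas import *
H=hsv(t);h,sa,v=[H[...,i].astype(int) for i in range(3)]
print("pins")
for c,a in blobs(t,((h>10)&(h<35)&(sa>80)).astype(np.uint8),307,237,40,40,3): print(c.round(2),a,onz(t,c,.055).round(4))
print("red marks")
for c,a in blobs(t,(((h<8)|(h>172))&(sa>70)).astype(np.uint8),145,280,50,50,2): print(c.round(2),a,onz(t,c,.04).round(4))
print("dark shoulder")
for c,a in blobs(t,((v<110)).astype(np.uint8),315,248,25,25,20): print(c.round(2),a,onz(t,c,.048).round(4))
print("washer")
for c,a in blobs(t,((h>5)&(h<20)&(sa>150)).astype(np.uint8),440,310,60,50,20):
    print(c.round(2),a,onz(t,c,.011).round(4))
print("collar")
for c,a in blobs(t,((v<105)).astype(np.uint8),435,280,35,35,20): print(c.round(2),a,onz(t,c,.020).round(4))
print("boss white")
for c,a in blobs(t,((v>170)&(sa<40)).astype(np.uint8),150,290,40,30,10): print(c.round(2),a,onz(t,c,.066).round(4))
print("disc")
for px in [(165.5,304)]: print(onz(t,px,.066))
# scene
for nm,x0,y0,x,y,wd,z in [("tip",295,230,427,343-300,None,.152)]:
    px=(x0+x/5,y0+y/5); print("tip scene",px,onz(s,px,.152))
H=hsv(s);h,sa,v=[H[...,i].astype(int) for i in range(3)]
for c,a in blobs(s,((h>5)&(h<20)&(sa>150)).astype(np.uint8),400,225,70,50,20): print("washer scene",c,a,onz(s,c,.011).round(4))
for c,a in blobs(s,((v<90)).astype(np.uint8),400,230,25,25,20): print("collar scene",c,a,onz(s,c,.0125).round(4))
# red vial, clear vial, bottles
print("clear vial cap",onz(t,(250,337),.08),"other",onz(t,(398,340),.08))
print("spray",onz(t,(187,138),.28),"squeeze",onz(t,(435,190),.08), "tray centre",onz(t,(466,312),.01))
print("bowl",onz(t,(327,258),.092))
E
```

```text
pins
[331.8 259. ] 10 [ 0.5632 -0.0128  0.055 ]
[322.69 261.  ] 13 [0.5592 0.0063 0.055 ]
[328.24 265.06] 17 [ 0.5504 -0.0053  0.055 ]
red marks
[170.5 293. ] 10 [0.4964 0.327  0.04  ]
[183.5 304. ] 14 [0.473  0.2986 0.04  ]
[171.45 317.27] 11 [0.4456 0.3227 0.04  ]
dark shoulder
[327.21 260.87] 135 [ 0.5605 -0.0031  0.048 ]
washer
[472.27 331.88] 154 [ 0.4112 -0.3093  0.011 ]
collar
[451.36 298.86] 184 [ 0.4807 -0.2665  0.02  ]
boss white
[164.78 299.81] 27 [0.4797 0.3306 0.066 ]
[161.4 307.2] 15 [0.4646 0.3369 0.066 ]
[168.5  306.92] 12 [0.4651 0.3223 0.066 ]
disc
[0.47110052 0.32875419 0.066     ]
tip scene (380.4, 238.6) [ 0.46374927 -0.08284857  0.152     ]
washer scene [444.29661017 249.92372881] 118 [ 0.4085 -0.3038  0.011 ]
collar scene [411.16949153 246.6440678 ] 59 [ 0.4773 -0.2597  0.0125]
clear vial cap [0.40246402 0.1521386  0.08      ] other [ 0.39404279 -0.1437993   0.08      ]
spray [0.74618337 0.24159119 0.28      ] squeeze [ 0.70398005 -0.23095248  0.08      ] tray centre [ 0.45330918 -0.29845439  0.01      ]
bowl [ 0.55930808 -0.0032248   0.092     ]
```

```bash
python3 - <<'E'
from meas import *
print("tip scene",onz(s,(320.4,238.6),.152).round(4),"top",onz(t,(326.7,250.3),.152).round(4))
H=hsv(s);h,sa,v=[H[...,i].astype(int) for i in range(3)]
for c,a in blobs(s,((h>10)&(h<30)&(sa>150)).astype(np.uint8),305,250,35,40,3): print("pin scene",c.round(2),a,onz(s,c,.055).round(4))
for c,a in blobs(s,((v<90)).astype(np.uint8),308,262,26,30,20): print("shoulder scene",c,a)
a=(320,280); print(onz(s,a,.048))
for c,a in blobs(s,(((h<8)|(h>172))&(sa>110)).astype(np.uint8),195,375,80,60,2): print("red sc",c.round(2),a,onz(s,c,.04).round(4))
print("boss sc?",)
im=s["image"][370:450,190:280,::-1]
im2=s["image"][225:300,290:355,::-1]
im3=t["image"][285:325,145:190,::-1]
im4=s["image"][225:275,395:475,::-1]
cv2.imwrite("pics/m2.png",np.vstack([np.hstack([cv2.resize(i,(390,290),interpolation=cv2.INTER_CUBIC) for i in p]) for p in ((im,im2),(im3,im4))]))
E
```

```text
tip scene [ 0.5587 -0.002   0.152 ] top [ 0.5644 -0.0035  0.152 ]
pin scene [315. 272.] 3 [0.5696 0.003  0.055 ]
pin scene [317.2 276.2] 5 [0.5571 0.0102 0.055 ]
pin scene [324.   275.17] 6 [ 0.5479 -0.002   0.055 ]
shoulder scene [319.62184874 283.03361345] 119
[0.54942094 0.00973965 0.048     ]
red sc [236.5 388.5] 2 [0.489  0.3086 0.04  ]
red sc [244.83 398.08] 12 [0.4639 0.312  0.04  ]
red sc [222.2 399.8] 5 [0.491  0.3394 0.04  ]
red sc [226.5 398.5] 2 [0.4873 0.333  0.04  ]
red sc [245.5 416.7] 10 [0.4373 0.335  0.04  ]
red sc [224.27 419.64] 11 [0.4601 0.3613 0.04  ]
boss sc?
```

View pics/m2.png

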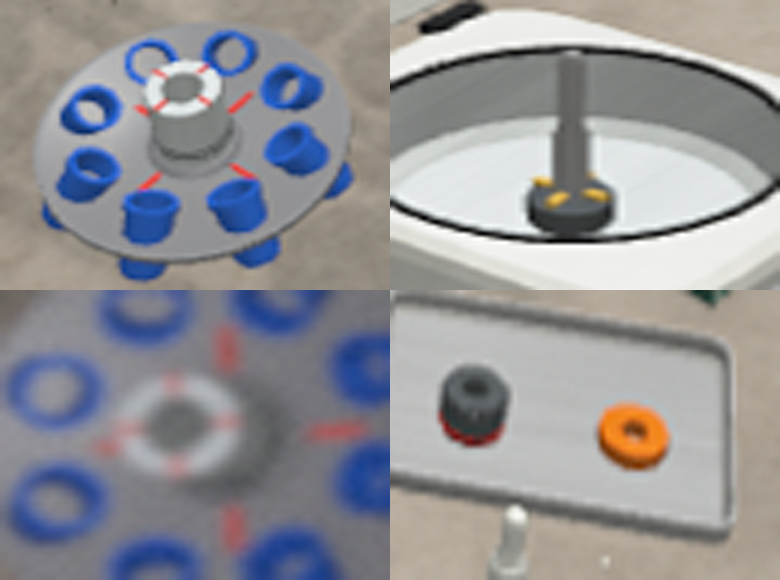

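The crops show the boss top at scene px (232.5,393.7) and top px (165.8,303.5). The washer hole is at scene px (445,249.1), the collar hole at (412.6,241.9) and the spindle tip at (320.2,238.4). I'll compare the two views.

```bash
python3 - <<'E'
from meas import *
for n,a,b,z in [("boss",(232.5,393.7),(165.8,303.5),.066),("washer",(445.05,249.1),(472.6,331.6),.012),("collar",(412.6,241.9),(451.9,298),.024),("tip",(320.2,238.4),(326.7,250.3),.152)]:
    print(n,onz(s,a,z).round(4),onz(t,b,z).round(4))
    # least-squares triangulation
    A=[];B=[]
    for f,p in ((s,a),(t,b)):
        o,d=ray(f,p);d/=np.linalg.norm(d);P=np.eye(3)-np.outer(d,d);A.append(P);B.append(P@o)
    print("  tri",np.linalg.lstsq(np.vstack(A),np.hstack(B),rcond=None)[0].round(4))
# axis of spindle, top view: predicted line from seat to tip
for z in(.048,.1,.152): print(proj(t,(.562,-.003,z)),proj(s,(.562,-.003,z)))
E
```

```text
boss [0.4714 0.3295 0.066 ] [0.4721 0.3282 0.066 ]
  tri [0.4724 0.3288 0.0642]
washer [ 0.4082 -0.3067  0.012 ] [ 0.4117 -0.3098  0.012 ]
  tri [ 0.411  -0.3112  0.0078]
collar [ 0.4781 -0.2651  0.024 ] [ 0.4822 -0.2669  0.024 ]
  tri [ 0.4812 -0.2682  0.0208]
tip [ 0.5595 -0.0022  0.152 ] [ 0.5644 -0.0035  0.152 ]
  tri [ 0.5635 -0.0043  0.1491]
[327.15396109 260.15350599] [319.36551598 274.44778133]
[326.82870721 256.03825521] [319.44263418 256.6836084 ]
[326.4734559  251.54346427] [319.52488608 237.73688899]
```

```bash
cat > go.py <<'E'
import sys
from h import *
def go(x,y,z,yaw):
    o=bot.get_obs(); Rm=R.from_euler("xyz",o["tcp_rot"]); Rt=R.from_euler("xyz",[np.pi,0,np.radians(yaw)])
    rv=(Rm.inv()*Rt).as_rotvec(degrees=True); d=Rm.inv().apply(np.array([x,y,z])-o["eef_pos"])*1e3
    print("t",round(o["time_s"],2),"pos",o["eef_pos"].round(4),"rpy",np.degrees(o["tcp_rot"]).round(1),"F",o["contact_force"].round(1),"M",o["ft_torque"].round(2),"w",round(o["width"],4),"g",round(o["grasp_force"],1),"q",o["joint_positions"].round(2))
    print("turn",rv.round(1),"shift",d.round(1))
if __name__=="__main__": go(*map(float,sys.argv[1:5]))
E
python3 go.py .472 .3288 .2 94.6
```

```text
t 0.1 pos [ 0.178  -0.6246  0.2009] rpy [-179.9    0.    15.9] F [ 0.1  1.1 -0.1] M [0.01 0.02 0.05] w 0.0854 g 0.0 q [ 1.25  0.47 -0.01  1.6   0.01  1.07 -0.06]
turn [ -0.1  -0.1 -78.7] shift [ 544.1 -836.3    2.2]
```

Request:
carry_out(targets=[0,0,0,34,-52,0,60,0,0,0,68,-104,0,60,0,0,0,102,-157,0,60,0,0,0,136,-209,0,60,0,0,0,136,-209,0,60], squeeze=60)

```text
time_s: 0.72
eef_pos: [0.2531, -0.3826, 0.2017]
tcp_rot: [-3.14, -0.0, 0.285]
contact_force: [0.3, -2.3, 0.4]
width: 0.0515
grasp_force: 0.0
```

Request:
carry_out(targets=[0,0,0,34,-52,0,60,0,0,0,68,-104,0,60,0,0,0,102,-157,0,60,0,0,0,136,-209,0,60,0,0,0,136,-209,0,60])

```text
time_s: 1.35
eef_pos: [0.3264, -0.146, 0.2021]
tcp_rot: [3.141, -0.001, 0.284]
contact_force: [0.1, -1.3, -0.1]
width: 0.0511
grasp_force: 0.0
```

Request:
carry_out(targets=[0,0,-10,34,-52,0,60,0,0,-20,68,-104,0,60,0,0,-30,102,-157,0,60,0,0,-40,136,-209,0,60,0,0,-40,136,-209,0,60])

```text
time_s: 1.98
eef_pos: [0.4004, 0.0929, 0.202]
tcp_rot: [-3.141, -0.003, 0.982]
contact_force: [-1.1, -0.3, -0.5]
width: 0.0513
grasp_force: 0.0
```

```bash
python3 go.py .472 .3288 .15 94.6
```

```text
t 1.98 pos [0.4004 0.0929 0.202 ] rpy [-179.9   -0.2   56.3] F [-1.1 -0.3 -0.5] M [-0.12  0.02  0.01] w 0.0513 g 0.0 q [ 0.38  0.12 -0.72  2.11  0.09  0.94 -0.98]
turn [  0.   -0.2 -38.3] shift [235.8 -71.3  52.8]
```

Request:
carry_out(targets=[0,0,-10,59,-18,0,60,0,0,-20,118,-36,0,60,0,0,-30,177,-54,20,60,0,-0.2,-38.3,235.8,-71.3,52.8,60,0,-0.2,-38.3,235.8,-71.3,52.8,60])

```text
time_s: 2.6
eef_pos: [0.4717, 0.3255, 0.145]
tcp_rot: [-3.134, 0.004, 1.645]
contact_force: [-0.2, -0.1, -0.1]
width: 0.0516
grasp_force: 0.0
```

```bash
python3 - <<'E'
from h import *
from go import go
go(.472,.3288,.1,94.6)
f=vision.grab_frame("top");g=vision.grab_frame("scene")
a=f["image"][260:350,120:215,::-1];b=g["image"][300:460,150:320,::-1]
cv2.imwrite("pics/a1.png",np.hstack([cv2.resize(a,(400,400),interpolation=cv2.INTER_CUBIC),cv2.resize(b,(400,400),interpolation=cv2.INTER_CUBIC)]))
E
```

```text
t 2.6 pos [0.4717 0.3255 0.145 ] rpy [-179.6    0.2   94.3] F [-0.2 -0.1 -0.1] M [-0.03  0.04  0.02] w 0.0516 g 0.0 q [-0.06  0.55 -0.8   1.8   0.46  1.   -0.97]
turn [-0.4  0.2 -0.3] shift [ 3.5  0.9 44.9]
```

View pics/a1.png

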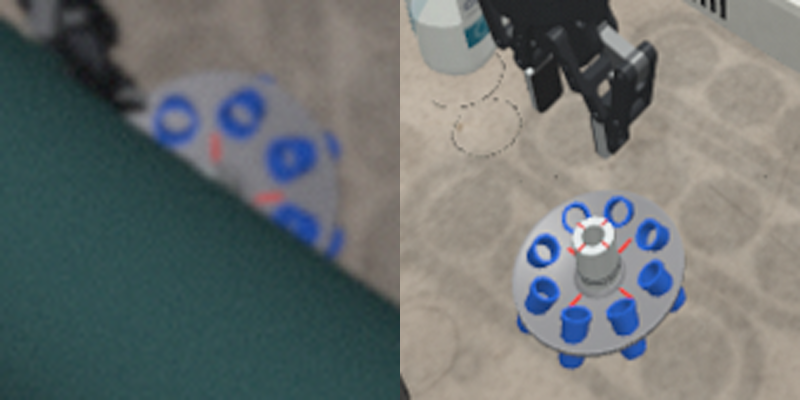

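The scene view shows the open fingers above the boss, with the boss top at about (594,237) in the crop. The arm hides most of the top view. Going down to grip.

Request:
carry_out(targets=[-0.4,0.2,-0.3,3.5,0.9,20,60,-0.4,0.2,-0.3,3.5,0.9,50,60,-0.4,0.2,-0.3,3.5,0.9,80,60,-0.4,0.2,-0.3,3.5,0.9,100,60,-0.4,0.2,-0.3,3.5,0.9,100,60])

```text
time_s: 3.32
eef_pos: [0.4726, 0.3261, 0.0485]
tcp_rot: [3.137, 0.002, 1.647]
contact_force: [1.1, -0.2, 0.9]
width: 0.0515
grasp_force: 0.0
```

```bash
python3 go.py .472 .3288 .044 94.6
```

```text
t 3.33 pos [0.4726 0.3261 0.0485] rpy [1.797e+02 1.000e-01 9.440e+01] F [ 1.1 -0.2  0.9] M [ 0.01 -0.05  0.02] w 0.0515 g 0.0 q [-0.13  0.67 -0.7   1.87  0.59  0.82 -1.07]
turn [ 0.3  0.1 -0.2] shift [ 2.7 -0.4  4.5]
```

Request:
carry_out(targets=[0.3,0,-0.2,2.7,-0.4,4,60,0.3,0,-0.2,2.7,-0.4,4,60,0.3,0,-0.2,2.7,-0.4,4,30,0.3,0,-0.2,2.7,-0.4,4,10,0.3,0,-0.2,2.7,-0.4,4,10])

```text
time_s: 3.95
eef_pos: [0.4718, 0.3309, 0.0451]
tcp_rot: [3.141, -0.0, 1.653]
contact_force: [0.1, 0.2, -0.3]
width: 0.0085
grasp_force: 0.0
```

Request:
carry_out(targets=[0,0,0,0,0,0,10,0,0,0,0,0,0,10])

```text
time_s: 4.2
eef_pos: [0.4717, 0.3309, 0.0449]
tcp_rot: [3.141, -0.0, 1.653]
contact_force: [0.7, 0.2, -0.4]
width: 0.0085
grasp_force: 0.0
```

```bash
python3 go.py .472 .3288 .22 94.6
```

```text
t 4.2 pos [0.4717 0.3309 0.0449] rpy [180.   -0.   94.7] F [ 0.7  0.2 -0.4] M [-0.01  0.03  0.05] w 0.0085 g 0.0 q [-0.14  0.68 -0.7   1.86  0.59  0.82 -1.07]
turn [ 0.  -0.   0.1] shift [  -2.1    0.2 -175.1]
```

```bash
python3 - <<'E'
from h import *
g=vision.grab_frame("scene"); f=vision.grab_frame("top")
b=g["image"][300:460,150:320,::-1]; a=f["image"][230:350,100:230,::-1]
cv2.imwrite("pics/a2.png",np.hstack([cv2.resize(b,(500,500),interpolation=cv2.INTER_CUBIC),cv2.resize(a,(300,500),interpolation=cv2.INTER_CUBIC)]))
print(proj(g,(.4717,.3309,.045)))
E
```

```text
[233.16104635 401.29300023]
```

View pics/a2.png

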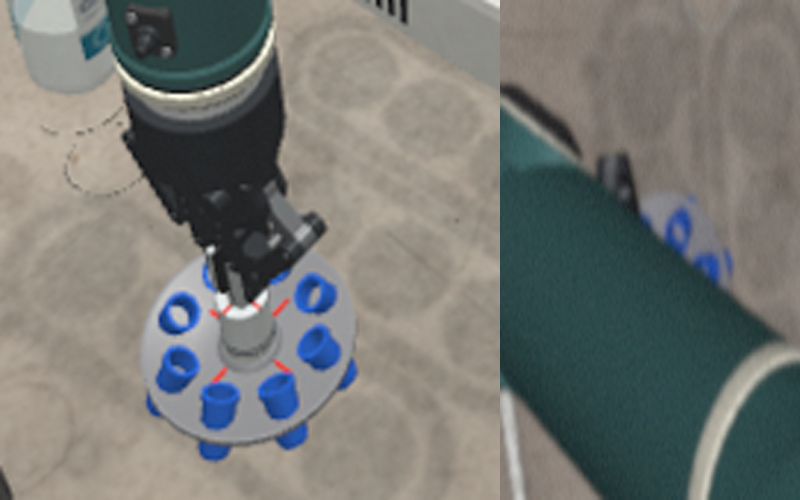

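The fingertips appear at about boss-top height, around crop (240,300), and not straddling the boss. I'll zoom in to check.

```bash
python3 - <<'E'
from h import *
g=vision.grab_frame("scene")
b=cv2.resize(g["image"][370:425,205:265,::-1],(720,600)[:2],interpolation=cv2.INTER_CUBIC)
cv2.imwrite("pics/a3.png",b[:,:])
for z in (.045,.07,.09): print(z,((proj(g,(.4717,.3309,z))-[205,370])*[12,600/55]).round())
E
```

```text
0.045 [338. 341.]
0.07 [318. 249.]
0.09 [301. 172.]
```

View pics/a3.png

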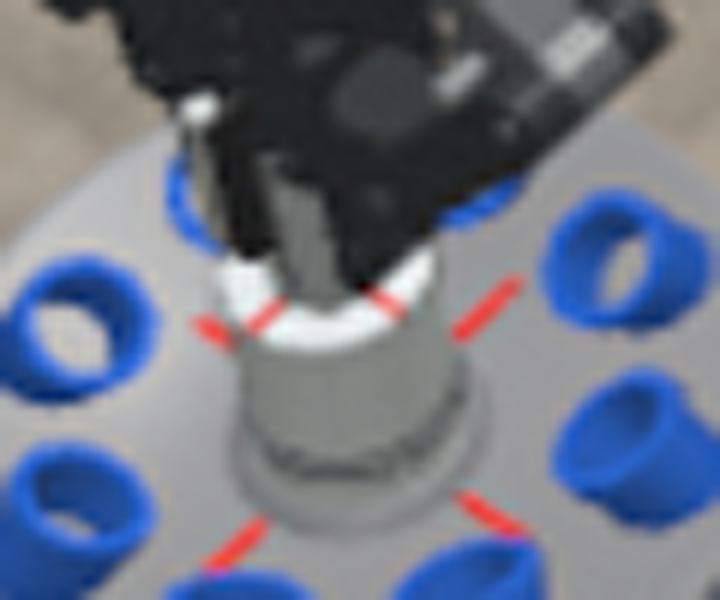

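The zoom shows the closed fingertips ending at about (315,300), just above the boss rim. So the real fingertips sit higher than the reported TCP. I'll open, go lower in small steps and close gently.

Request:
carry_out(targets=[0,0,0,0,0,0,60,0,0,0,0,0,0,60,0,0,0,-1.5,0,0,60,0,0,0,-1.5,0,8,60,0,0,0,-1.5,0,12,60])

```text
time_s: 4.97
eef_pos: [0.4716, 0.329, 0.0321]
tcp_rot: [-3.141, 0.0, 1.653]
contact_force: [0.2, 0.1, -0.3]
width: 0.0513
grasp_force: 0.0
```

Request:
carry_out(targets=[0,0,0,0,0,0,60,0,0,0,0,0,0,25,0,0,0,0,0,0,25,0,0,0,0,0,0,25], squeeze=25)

```text
time_s: 5.48
eef_pos: [0.4722, 0.3296, 0.0332]
tcp_rot: [3.14, -0.001, 1.653]
contact_force: [0.6, 1.0, 1.6]
width: 0.0273
grasp_force: 24.7
```

```bash
python3 go.py .472 .3288 .22 94.6
```

```text
t 5.47 pos [0.4722 0.3296 0.0332] rpy [179.9  -0.   94.7] F [0.6 1.  1.6] M [ 0.07 -0.14 -0.02] w 0.0273 g 24.7 q [-0.15  0.69 -0.69  1.87  0.6   0.8  -1.08]
turn [ 0.1 -0.   0.1] shift [  -0.6   -0.  -186.8]
```

Request:
carry_out(targets=[0,0,0,0,0,0,55,0,0,0,0,0,0,55,0,0,0,-0.5,0,4,55,0,0,0,-0.5,0,8,55,0,0,0,-0.5,0,8,55])

```text
time_s: 6.1
eef_pos: [0.4716, 0.3286, 0.0244]
tcp_rot: [-3.141, 0.0, 1.653]
contact_force: [-1.2, -0.2, -0.3]
width: 0.0471
grasp_force: 0.0
```

Request:
carry_out(targets=[0,0,0,0,0,0,20,0,0,0,0,0,0,20,0,0,0,0,0,0,20], squeeze=60)

```text
time_s: 6.48
eef_pos: [0.4723, 0.3291, 0.0252]
tcp_rot: [3.14, -0.001, 1.653]
contact_force: [0.8, 0.1, 2.3]
width: 0.0269
grasp_force: 59.2
```

```bash
python3 go.py .472 .3288 .22 94.6
```

```text
t 6.47 pos [0.4723 0.3291 0.0252] rpy [179.9  -0.   94.7] F [0.8 0.1 2.3] M [-0.01 -0.13 -0.05] w 0.0269 g 59.2 q [-0.15  0.71 -0.68  1.87  0.61  0.79 -1.09]
turn [ 0.1 -0.   0.1] shift [-1.000e-01 -1.000e-01 -1.948e+02]
```

Request:
carry_out(targets=[0,0,0,0,0,-20,20,0,0,0,0,0,-70,20,0,0,0,0,0,-120,20,0,0,0,0,0,-165,20,0,0,0,0,0,-170,20])

```text
time_s: 7.1
eef_pos: [0.4727, 0.3303, 0.1989]
tcp_rot: [3.136, -0.003, 1.653]
contact_force: [0.7, -0.4, -5.7]
width: 0.027
grasp_force: 60.2
```

```bash
python3 go.py .562 -.003 .199 101.4
```

```text
t 7.1 pos [0.4727 0.3303 0.1989] rpy [179.7  -0.2  94.7] F [ 0.7 -0.4 -5.7] M [ 0.02 -0.01 -0.01] w 0.027 g 60.2 q [-0.03  0.49 -0.84  1.75  0.41  1.08 -0.93]
turn [ 0.4 -0.1 -6.7] shift [-339.5   61.5   -0.7]
```

Request:
carry_out(targets=[0.3,0,-1,-30,5,-1,20,0.3,0,-2,-75,14,-1,20,0.3,0,-3,-125,23,-1,20,0.3,0,-4,-175,32,-1,20,0.3,0,-5,-225,41,-1,20])

```text
time_s: 7.72
eef_pos: [0.53, 0.1059, 0.1946]
tcp_rot: [-3.134, -0.0, 1.741]
contact_force: [1.1, 1.1, -4.3]
width: 0.0269
grasp_force: 60.2
```

```bash
python3 go.py .562 -.003 .199 101.4
```

```text
t 7.72 pos [0.53   0.1059 0.1946] rpy [-179.6   -0.    99.8] F [ 1.1  1.1 -4.3] M [-0.   -0.05 -0.06] w 0.0269 g 60.2 q [ 0.42  0.44 -0.85  1.83  0.38  1.05 -0.42]
turn [-0.4 -0.  -1.6] shift [-112.7   13.    -4.5]
```

Request:
carry_out(targets=[-0.3,0,-1,-45,5,-4,20,-0.3,0,-1.6,-85,10,-4,20,-0.3,0,-1.6,-105,13,-4,20,-0.3,0,-1.6,-112.7,13,-4,20,-0.3,0,-1.6,-112.7,13,-4,20])

```text
time_s: 8.35
eef_pos: [0.5624, 0.0003, 0.1995]
tcp_rot: [-3.141, -0.001, 1.769]
contact_force: [1.4, -0.2, -3.2]
width: 0.0267
grasp_force: 60.2
```

Request:
carry_out(targets=[0,0,0,0,0,0,20,0,0,0,0,0,0,20])

```text
time_s: 8.6
eef_pos: [0.5628, 0.0005, 0.2]
tcp_rot: [3.141, -0.001, 1.77]
contact_force: [0.7, -0.6, -4.4]
width: 0.0268
grasp_force: 60.2
```

```bash
python3 - <<'E'
from h import *
from go import go
go(.562,-.003,.199,101.4)
g=vision.grab_frame("scene");f=vision.grab_frame("top")
np.savez("scene1.npz",**g); np.savez("top1.npz",**f)
b=cv2.resize(g["image"][150:300,250:400,::-1],(500,500),interpolation=cv2.INTER_CUBIC)
a=cv2.resize(f["image"][200:300,280:380,::-1],(300,300))
cv2.imwrite("pics/b1.png",np.hstack([b,np.vstack([a,a*0])[:500]]))
E
```

```text
t 8.6 pos [5.628e-01 5.000e-04 2.000e-01] rpy [180.   -0.  101.4] F [ 0.7 -0.6 -4.4] M [-0.04  0.02  0.01] w 0.0268 g 60.2 q [ 0.58  0.46 -0.83  1.78  0.39  1.07 -0.19]
turn [ 0. -0.  0.] shift [-3.3 -1.5  1. ]
```

View pics/b1.png

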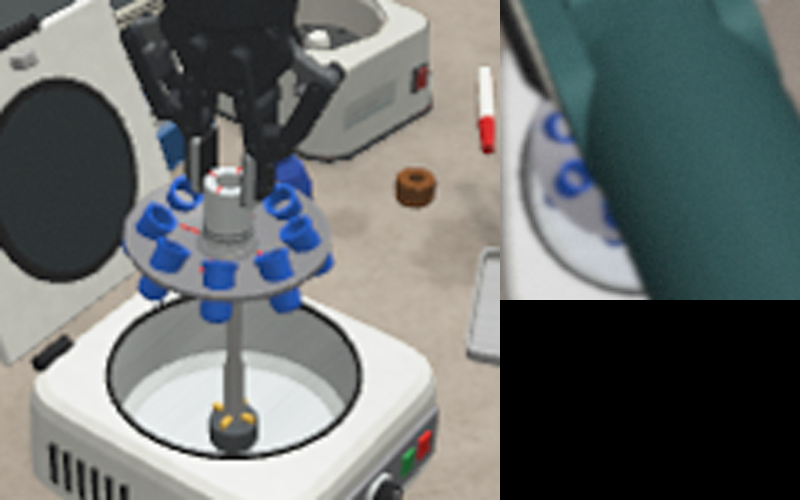

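The view shows the rotor held level over the spindle, with its boss top at about scene px (319.3,204.6). I'll compute its offset from the tip within this one view.

```bash
python3 - <<'E'
from h import *
g=dict(np.load("scene1.npz"))
im=g["image"]; H=cv2.cvtColor(im,cv2.COLOR_RGB2HSV).astype(int)
x0,y0=308,194
print(im[y0:y0+20,x0:x0+24].min(2))
print("boss", onz(g,(319.3,204.6),.2408).round(4), "tip",onz(g,(320.2,238.4),.152).round(4))
print("shaft cols"); print(im[252:262:3,310:332].mean(2).astype(int))
for z in(.1,.13,.152,.2408): print(z,proj(g,(.5595,-.0022,z)))
E
```

```text
[[104  77  28  32  31  31  26  97 159 155 154 156 159 161 145  76  34  39
   44  35  39  40  35  34]
 [105  79  29  33  33  30  25  96 160 157 157 158 156 158 144  81  26  31
   37  35  35  35  36  35]
 [106  79  28  33  34  30  26  97 162 158 157 158 158 156 133 100  96  27
   33  35  36  33  37  31]
 [106  79  30  33  35  32  25 100 164 159 158 158 157 152 117  96 129  92
   41  34  34  34  34  36]
 [107  79  28  32  32  32  22  98 164 157 156 156 157 150 112  82 118 106
   72  32  36  34  36  38]
 [105  78  28  33  30  25  18  93 160 155 152 153 155 150 111  75 108 105
   82  31  34  37  48  53]
 [106  79  28  30  25  69 113 162 230 225 222 222 210 120  92  83 107 106
   81  31  34  38  41  44]
 [107  78  26  23  20 113 207 229 236 218 210 214 216 147 158  87 108 105
   81  30  35  35  36  33]
 [107  77  21  67 135 154 152 191 172 152 149 151 159 134 119  90 109 105
   81  30  37  36  37  37]
 [106  76  42 140 226 225 183 124 123 126 127 124 125 112  76  91 109 105
   82  29  34  37  35  36]
 [104  74  52 163 237 228 195 115 124 130 128 127 127 112  76  93 109 102
   70  36  35  4
[... 796 characters left out ...]
3 151 147 105  41  46]
 [167 180 168 129 121 122 125 126 129 131 130 130 129 129 131 127 124 128
  147 153 150 132  70  43]]
boss [0.5574 0.0036 0.2408] tip [ 0.5595 -0.0022  0.152 ]
shaft cols
[[136 136 135 134 134 133 134 125 103 101 103 103 119 135 132 130 130 130
  130 130 129 129]
 [133 149 159 157 163 174 182 177 111 100 102 107 143 175 171 165 154 150
  134 124 125 124]
 [204 204 206 207 207 211 209 173  92 101 103  99 130 186 203 199 197 196
  196 196 198 196]
 [222 226 228 229 228 231 221 117  96 102 103  99 110 182 234 228 227 227
  222 217 212 199]]
0.1 [320.09117034 257.35975885]
0.13 [320.15035043 246.57435258]
0.152 [320.19519629 238.4013208 ]
0.2408 [320.3898481  202.92657298]
```

```bash
python3 - <<'E'
from h import *
g=dict(np.load("scene1.npz"))
print(g["image"][232:246,314:327].min(2))
b=onz(g,(318.1,203.8),.2408); 
for ty in (237.9,238.4,238.9):
    t=onz(g,(319.7,ty),.152); print(b.round(4),t.round(4),"move",(t-b).round(4)[:2])
E
```

```text
[[ 37  41  40  39  34  40 101 155 152 153 150 151 154]
 [ 37  43  38  36  35  41 104 154 151 151 151 151 152]
 [ 40  41  39  37  33  41 101 155 152 151 151 151 151]
 [ 35  38  38  31  29  38 100 154 152 152 152 151 151]
 [ 30  33  31  37  62 100 142 153 151 151 152 151 151]
 [136 136 137 136 139 146 155 153 152 153 153 153 154]
 [147 146 145 146 145 144 144 143 143 139 130 131 128]
 [100  99 100 100 101 102 102 101 100  96  89  90  91]
 [ 61  59  60  66  65  73  89  91  98 109 112 119 118]
 [ 41  40  41  45  41  60  97 103 112 133 133 132 132]
 [ 39  36  38  33  31  64  99 102 114 137 132 131 130]
 [ 39  39  37  34  31  67 100 101 113 133 130 131 130]
 [ 40  38  37  35  33  72  99 100 113 132 131 130 129]
 [ 33  32  30  28  47  86 101 101 113 133 131 129 130]]
[0.561  0.003  0.2408] [ 0.5614 -0.0028  0.152 ] move [ 0.0004 -0.0059]
[0.561  0.003  0.2408] [ 0.5603 -0.0015  0.152 ] move [-0.0007 -0.0046]
[0.561  0.003  0.2408] [ 5.592e-01 -3.000e-04  1.520e-01] move [-0.0017 -0.0033]
```

```bash
python3 - <<'E'
import numpy as np
g=np.load("scene0.npz")["image"]; print(g[234:246,314:327].mean(2).astype(int)); print(g[252:262:3,314:327].mean(2).astype(int))
t=np.load("top0.npz")["image"]; print(t[245:270,320:335].mean(2).astype(int))
E
```

```text
[[236 235 235 235 235 236 237 236 235 234 234 235 235]
 [240 240 240 241 241 242 242 242 241 240 240 239 238]
 [196 198 190 172 171 173 172 171 171 178 196 206 225]
 [ 89  89  79  51  48  52  66  62  51  65  88 100 126]
 [ 24  37  38  46  80 132 163 126  36  39  37  31  16]
 [113 113 114 115 114 125 144 134 113 119 117 117 116]
 [131 130 131 126 109 105 108 117 123 136 135 135 132]
 [127 129 130 122 102 101 105 106 114 134 133 130 129]
 [129 129 130 122 102  99 102 101 112 134 130 130 129]
 [129 128 131 125 101  99 101 100 111 131 129 129 129]
 [129 130 133 128 101  99 101 100 111 131 130 128 127]
 [130 132 135 127 102  98 102 100 112 131 128 127 128]]
[[130 130 131 122 101  99 101 102 116 131 129 128 127]
 [158 172 178 173 110  97 100 104 139 172 168 162 151]
 [203 206 204 169  90  98 100  97 128 183 198 194 192]
 [225 228 217 114  92 100 101  99 109 177 231 225 224]]
[[190 189 190 187 187 186 187 189 186 187 187 186 187 186 186]
 [187 190 187 188 189 189 187 186 187 188 189 187 188 188 187]
 [190 191 190 192 188 189 189 190 189 191 191 191 190 189 192]
 [193 189 191 192 192 192 191
[... 657 characters left out ...]
3 141]
 [124  94  89  86  75  69  66  68  77  84  96 111 119 124 131]
 [124 110 109 108  94  79  67  70  74  84  93 106 111 108 116]
 [136 123 119 115  99  78  68  69  72  77  83  87  93  91 102]
 [137 121 111 101  89  76  68  78  82  81  77  75  75  81  98]
 [132 104  91  82  73  72  76  91  97  93  79  71  71  79 102]
 [135  98  76  73  68  66  80 104 113 103  86  73  76  81 108]
 [149 110  80  71  70  73  86 107 118 111  92  77  75  85 120]
 [164 131  95  73  66  73  81 101 110 109  94  80  83 109 144]
 [177 151 119  93  75  71  72  87  94  96  90  87 106 141 165]
 [182 172 153 130 104  89  78  80  84  92 102 119 139 165 178]
 [186 185 178 164 149 129 120 116 118 127 137 155 170 178 184]]
```

```bash
python3 go.py .562 -.004 .185 101.4
```

```text
t 8.7 pos [ 5.629e-01 -1.000e-04  1.999e-01] rpy [180.   -0.  101.4] F [ 0.2  0.6 -3.2] M [-0.06 -0.05  0.01] w 0.0268 g 60.2 q [ 0.58  0.46 -0.83  1.78  0.39  1.07 -0.19]
turn [ 0. -0. -0.] shift [-3.7 -1.7 14.9]
```

Request:
carry_out(targets=[0,0,0,-3.7,-1.7,0,20,0,0,0,-3.7,-1.7,8,20,0,0,0,-3.7,-1.7,16,20,0,0,0,-3.7,-1.7,24,20,0,0,0,-3.7,-1.7,32,20])

```text
time_s: 9.32
eef_pos: [0.5619, -0.0048, 0.167]
tcp_rot: [3.141, -0.001, 1.768]
contact_force: [0.7, 0.1, -4.7]
width: 0.0268
grasp_force: 60.2
```

```bash
python3 go.py .562 -.004 .15 101.4
```

```text
t 9.32 pos [ 0.5619 -0.0048  0.167 ] rpy [180.   -0.  101.3] F [ 0.7  0.1 -4.7] M [-0.01 -0.   -0.04] w 0.0268 g 60.2 q [ 0.57  0.5  -0.81  1.82  0.42  1.01 -0.21]
turn [ 0.  -0.  -0.1] shift [ 0.8  0.2 17. ]
```

Request:
carry_out(targets=[0,0,0,0,0,9,20,0,0,0,0,0,18,20,0,0,0,0,0,27,20,0,0,0,0,0,36,20,0,0,0,0,0,36,20])

```text
time_s: 9.95
eef_pos: [0.5616, -0.0049, 0.1309]
tcp_rot: [-3.141, -0.001, 1.768]
contact_force: [0.1, 0.2, -4.2]
width: 0.0268
grasp_force: 60.2
```

Request:
carry_out(targets=[0,0,0,0,0,5,20,0,0,0,0,0,10,20,0,0,0,0,0,15,20,0,0,0,0,0,18,20,0,0,0,0,0,18,20])

```text
time_s: 10.58
eef_pos: [0.562, -0.0048, 0.1136]
tcp_rot: [3.141, -0.001, 1.768]
contact_force: [0.4, -1.0, -3.6]
width: 0.027
grasp_force: 60.2
```

```bash
python3 go.py .562 -.004 .085 101.4
```

```text
t 10.57 pos [ 0.562  -0.0048  0.1136] rpy [180.   -0.  101.3] F [ 0.4 -1.  -3.6] M [-0.01  0.05 -0.05] w 0.027 g 60.2 q [ 0.53  0.57 -0.77  1.86  0.49  0.92 -0.26]
turn [ 0.  -0.  -0.1] shift [ 0.8  0.2 28.6]
```

Request:
carry_out(targets=[0,0,0,0,0,8,20,0,0,0,0,0,16,20,0,0,0,0,0,24,20,0,0,0,0,0,30,20,0,0,0,0,0,30,20])

```text
time_s: 11.2
eef_pos: [0.5618, -0.0049, 0.0832]
tcp_rot: [-3.141, -0.001, 1.768]
contact_force: [-0.7, 0.4, -3.0]
width: 0.027
grasp_force: 60.2
```

Request:
carry_out(targets=[0,0,0,0,0,1,20,0,0,0,0,0,2,20,0,0,0,0,0,3.5,20,0,0,0,0,0,3.5,20])

```text
time_s: 11.7
eef_pos: [0.5621, -0.0048, 0.0802]
tcp_rot: [3.141, -0.0, 1.768]
contact_force: [0.8, 0.9, -4.3]
width: 0.0268
grasp_force: 60.2
```

```bash
python3 go.py .562 -.004 .0732 101.4
```

```text
t 11.7 pos [ 0.5621 -0.0048  0.0802] rpy [180.   -0.  101.3] F [ 0.8  0.9 -4.3] M [0.03 0.04 0.01] w 0.0268 g 60.2 q [ 0.51  0.61 -0.73  1.88  0.53  0.86 -0.29]
turn [ 0.  -0.  -0.1] shift [0.8 0.  7. ]
```

Request:
carry_out(targets=[0,0,0,0,0,1,20,0,0,0,0,0,2,20,0,0,0,0,0,2.5,20,0,0,0,0,0,2.5,20])

```text
time_s: 12.2
eef_pos: [0.5621, -0.0049, 0.0777]
tcp_rot: [3.141, -0.0, 1.768]
contact_force: [-0.5, 0.3, -4.4]
width: 0.0268
grasp_force: 60.2
```

Request:
carry_out(targets=[0,0,0,0,0,1,20,0,0,0,0,0,2,20,0,0,0,0,0,2.5,20,0,0,0,0,0,2.5,20])

```text
time_s: 12.7
eef_pos: [0.5621, -0.0048, 0.0752]
tcp_rot: [3.141, -0.0, 1.768]
contact_force: [-1.9, -0.8, -3.7]
width: 0.027
grasp_force: 60.2
```

Request:
carry_out(targets=[0,0,0,0,0,0.7,20,0,0,0,0,0,1.4,20,0,0,0,0,0,1.4,20])

```text
time_s: 13.08
eef_pos: [0.5621, -0.0048, 0.0738]
tcp_rot: [3.141, -0.0, 1.768]
contact_force: [-0.6, 0.2, -4.0]
width: 0.0268
grasp_force: 60.2
```

Request:
carry_out(targets=[0,0,0,0,0,0.6,20,0,0,0,0,0,1.2,20,0,0,0,0,0,1.2,20])

```text
time_s: 13.45
eef_pos: [0.5623, -0.0048, 0.0731]
tcp_rot: [3.141, -0.0, 1.768]
contact_force: [-2.2, -0.1, 2.3]
width: 0.0268
grasp_force: 60.9
```

Request:
carry_out(targets=[0,0,0,0,0,-0.6,20,0,0,0,0,0,-0.6,40,0,0,0,0,0,-0.6,55,0,0,0,0,0,-0.6,55,0,0,0,0,0,-15,55])

```text
time_s: 14.08
eef_pos: [0.5615, -0.0048, 0.0875]
tcp_rot: [-3.14, -0.001, 1.768]
contact_force: [0.0, 1.4, -0.3]
width: 0.0469
grasp_force: 0.0
```

Request:
carry_out(targets=[0,0,0,0,0,-30,55,0,0,0,0,0,-75,55,0,0,0,0,0,-120,55,0,0,0,0,0,-140,55,0,0,0,0,0,-140,55])

```text
time_s: 14.7
eef_pos: [0.5628, -0.005, 0.2291]
tcp_rot: [3.138, 0.001, 1.768]
contact_force: [-0.4, -1.4, 0.1]
width: 0.0467
grasp_force: 0.0
```

```bash
python3 go.py .4100 -.3095 .2 60
```

```text
t 14.7 pos [ 0.5628 -0.005   0.2291] rpy [179.8   0.  101.3] F [-0.4 -1.4  0.1] M [-0.05 -0.    0.03] w 0.0467 g 0.0 q [ 0.61  0.43 -0.85  1.75  0.36  1.12 -0.16]
turn [ 0.2 -0.  41.3] shift [-268.7 -209.5   28.6]
```

```bash
python3 go.py .4095 -.310 .2 30
```

```text
t 14.7 pos [ 0.5628 -0.005   0.2291] rpy [179.8   0.  101.3] F [-0.4 -1.4  0.1] M [-0.05 -0.    0.03] w 0.0467 g 0.0 q [ 0.61  0.43 -0.85  1.75  0.36  1.12 -0.16]
turn [ 0.2 -0.1 71.3] shift [-269.1 -210.1   28.6]
```

Request:
carry_out(targets=[0,0,9,45,33,0,62,0,0,18,90,66,0,62,0,0,28,135,100,0,62,0,0,38,180,133,0,62,0,0,45,210,155,0,62])

```text
time_s: 15.32
eef_pos: [0.672, 0.2341, 0.2248]
tcp_rot: [-3.139, 0.002, 0.981]
contact_force: [-0.2, -0.9, 1.1]
width: 0.0526
grasp_force: 0.0
```

I sent that move with the wrong sign before reading the output, so the arm went toward the spray bottle. I'll check the state before moving again.

```bash
python3 - <<'E'
from h import *
from go import go
go(.562,-.004,.23,60)
g=vision.grab_frame("scene"); s=dict(np.load("scene0.npz")); t=dict(np.load("top0.npz"))
b=np.hstack([cv2.resize(i["image"][110:350,60:320,::-1],(400,370)) for i in (s,g)])
cv2.imwrite("pics/c1.png",b)
print(onz(t,(212,185),0.02),onz(s,(175,320),0.0),onz(t,(300,290),0.092))
E
```

```text
t 15.32 pos [0.672  0.2341 0.2248] rpy [-1.798e+02  1.000e-01  5.620e+01] F [-0.2 -0.9  1.1] M [-0.   -0.05  0.03] w 0.0526 g 0.0 q [ 0.    0.65 -0.62  1.37  0.38  1.24 -1.23]
turn [-0.2  0.1 -3.8] shift [-259.1   41.    -4.8]
[0.73756817 0.25151325 0.02      ] [0.73787008 0.26588533 0.        ] [0.49457928 0.0515283  0.092     ]
```

View pics/c1.png

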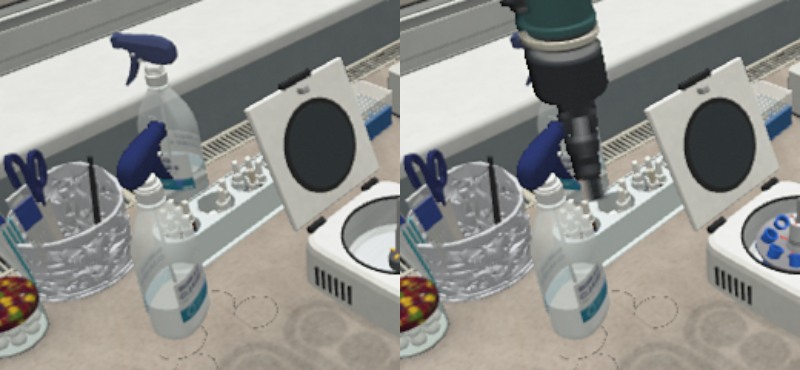

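The picture shows the spray bottle and everything else unchanged, with the gripper just to its right. I'll back out along the same line.

Request:
carry_out(targets=[0,0,0,-50,7,0,62,0,0,0,-110,15,0,62,0,0,0,-170,24,0,62,0,0,0,-230,32,0,62,0,0,0,-290,41,0,62])

```text
time_s: 16.0
eef_pos: [0.5438, -0.0348, 0.2256]
tcp_rot: [-3.139, 0.001, 0.983]
contact_force: [0.2, -0.3, -0.3]
width: 0.0528
grasp_force: 0.0
```

```bash
python3 go.py .4095 -.310 .15 30
```

```text
t 16.0 pos [ 0.5438 -0.0348  0.2256] rpy [-1.798e+02  1.000e-01  5.630e+01] F [ 0.2 -0.3 -0.3] M [-0.09 -0.01 -0.  ] w 0.0528 g 0.0 q [ 0.54  0.35 -0.67  1.8   0.24  1.08 -0.8 ]
turn [-0.1  0.1 26.3] shift [-303.4   41.1   75.8]
```

Request:
carry_out(targets=[0,0,6,-60,8,0,62,0,0,12,-120,16,0,62,0,0,18,-180,24,0,62,0,0,24,-240,32,20,62,0,0,26.3,-300,41,50,62])

```text
time_s: 16.62
eef_pos: [0.4143, -0.3016, 0.1788]
tcp_rot: [-3.141, 0.0, 0.521]
contact_force: [1.8, 0.4, 0.4]
width: 0.0528
grasp_force: 0.0
```

```bash
python3 go.py .4095 -.310 .07 30
```

```text
t 16.62 pos [ 0.4143 -0.3016  0.1788] rpy [-180.     0.    29.9] F [1.8 0.4 0.4] M [-0.02 -0.07  0.01] w 0.0528 g 0.0 q [ 0.95  0.31 -0.45  1.93  0.17  0.94 -0.64]
turn [-0.   0.  -0.1] shift [ -8.3   4.9 108.8]
```

Request:
carry_out(targets=[0,0,0,-3,1,30,62,0,0,0,-3,1,80,62,0,0,0,-3,1,120,62,0,0,0,-3,1,135,62,0,0,0,-3,1,135,62])

```text
time_s: 17.25
eef_pos: [0.4135, -0.3013, 0.0442]
tcp_rot: [-3.139, 0.0, 0.524]
contact_force: [1.4, 0.0, 0.6]
width: 0.0531
grasp_force: 0.0
```

```bash
python3 - <<'E'
from h import *
from go import go
go(.4095,-.310,.01,30)
f=vision.grab_frame("scene"); o=bot.get_obs()
im=f["image"]; cv2.imwrite("pics/d1.png",cv2.resize(im[200:280,390:490,::-1],(800,600),interpolation=cv2.INTER_CUBIC))
print(proj(f,o["eef_pos"]))
E
```

```text
t 17.25 pos [ 0.4135 -0.3013  0.0442] rpy [-179.8    0.    30. ] F [1.4 0.  0.6] M [-0.04 -0.04  0.01] w 0.0531 g 0.0 q [ 0.88  0.51 -0.38  2.03  0.3   0.66 -0.75]
turn [-0.2  0.   0. ] shift [-7.8  5.6 34.2]
[444.13201854 238.46999659]
```

Request:
carry_out(targets=[0,0,0,-7.8,5.6,0,62,0,0,0,-7.8,5.6,10,62,0,0,0,-7.8,5.6,24,62,0,0,0,-7.8,5.6,34,62,0,0,0,-7.8,5.6,34,62])

```text
time_s: 17.92
eef_pos: [0.4097, -0.31, 0.0101]
tcp_rot: [-3.139, 0.0, 0.524]
contact_force: [-0.4, 1.0, 0.7]
width: 0.0531
grasp_force: 0.0
```

Request:
carry_out(targets=[0,0,0,0,0,2,62,0,0,0,0,0,4,62,0,0,0,0,0,6,62,0,0,0,0,0,6,62])

```text
time_s: 18.42
eef_pos: [0.4103, -0.3108, 0.0053]
tcp_rot: [-3.141, -0.001, 0.524]
contact_force: [0.6, 0.1, 0.3]
width: 0.0528
grasp_force: 0.0
```

```bash
python3 go.py .4095 -.310 -.01 30
```

```text
t 18.43 pos [ 0.4103 -0.3108  0.0053] rpy [-180.   -0.   30.] F [0.6 0.1 0.3] M [0.03 0.07 0.02] w 0.0528 g 0.0 q [ 0.86  0.58 -0.35  2.04  0.34  0.58 -0.76]
turn [-0. -0.  0.] shift [-0.3 -1.1 15.3]
```

Request:
carry_out(targets=[0,0,0,0,0,2,62,0,0,0,0,0,4,62,0,0,0,0,0,5,62,0,0,0,0,0,5,62])

```text
time_s: 18.92
eef_pos: [0.4103, -0.3107, 0.0002]
tcp_rot: [-3.141, -0.001, 0.524]
contact_force: [-0.3, -0.7, 0.7]
width: 0.053
grasp_force: 0.0
```

Request:
carry_out(targets=[0,0,0,0,0,1.5,62,0,0,0,0,0,3,62,0,0,0,0,0,3,62])

```text
time_s: 19.3
eef_pos: [0.4102, -0.3107, -0.0029]
tcp_rot: [-3.141, -0.001, 0.524]
contact_force: [0.4, 0.2, -0.1]
width: 0.053
grasp_force: 0.0
```

Request:
carry_out(targets=[0,0,0,0,0,1.5,62,0,0,0,0,0,3,62,0,0,0,0,0,4,62,0,0,0,0,0,4,62])

```text
time_s: 19.8
eef_pos: [0.4103, -0.3107, -0.0068]
tcp_rot: [-3.141, -0.001, 0.524]
contact_force: [0.1, -0.9, -0.3]
width: 0.0529
grasp_force: 0.0
```

Request:
carry_out(targets=[0,0,0,0,0,1,62,0,0,0,0,0,2,62,0,0,0,0,0,3,62,0,0,0,0,0,3,62])

```text
time_s: 20.3
eef_pos: [0.4103, -0.3107, -0.0098]
tcp_rot: [-3.141, -0.001, 0.524]
contact_force: [-0.0, -0.2, -0.3]
width: 0.0532
grasp_force: 0.0
```

Request:
carry_out(targets=[0,0,0,0,0,1,62,0,0,0,0,0,2,62,0,0,0,0,0,3,62,0,0,0,0,0,3,62])

```text
time_s: 20.8
eef_pos: [0.4103, -0.3107, -0.0128]
tcp_rot: [-3.141, -0.001, 0.524]
contact_force: [-1.3, -0.0, 0.2]
width: 0.0533
grasp_force: 0.0
```

Request:
carry_out(targets=[0,0,0,0,0,1,62,0,0,0,0,0,2,62,0,0,0,0,0,3,62,0,0,0,0,0,3,62])

```text
time_s: 21.3
eef_pos: [0.4103, -0.3107, -0.0158]
tcp_rot: [-3.141, -0.001, 0.524]
contact_force: [-0.1, 0.6, 0.5]
width: 0.0531
grasp_force: 0.0
```

Request:
carry_out(targets=[0,0,0,0,0,1,62,0,0,0,0,0,2,62,0,0,0,0,0,2,62])

```text
time_s: 21.68
eef_pos: [0.4103, -0.3107, -0.0178]
tcp_rot: [-3.141, -0.001, 0.524]
contact_force: [-0.1, -0.7, -0.7]
width: 0.053
grasp_force: 0.0
```

Request:
carry_out(targets=[0,0,0,0,0,0,35,0,0,0,0,0,0,35,0,0,0,0,0,0,35], squeeze=25)

```text
time_s: 22.05
eef_pos: [0.4104, -0.3107, -0.0177]
tcp_rot: [-3.141, -0.001, 0.524]
contact_force: [0.0, -0.3, 0.4]
width: 0.0302
grasp_force: 0.0
```

Request:
carry_out(targets=[0,0,0,0,0,0,62,0,0,0,0,0,0,62,0,0,0,0,0,2,62,0,0,0,0,0,4,62,0,0,0,0,0,5,62])

```text
time_s: 22.68
eef_pos: [0.4103, -0.3107, -0.023]
tcp_rot: [-3.141, -0.001, 0.524]
contact_force: [1.0, -0.5, -0.3]
width: 0.0529
grasp_force: 0.0
```

Request:
carry_out(targets=[0,0,0,0,0,0,35,0,0,0,0,0,0,35,0,0,0,0,0,0,35])

```text
time_s: 23.05
eef_pos: [0.4103, -0.3107, -0.0225]
tcp_rot: [-3.141, -0.001, 0.524]
contact_force: [-1.4, 0.5, 4.3]
width: 0.0341
grasp_force: 24.7
```

Request:
carry_out(targets=[0,0,0,0,0,0,62,0,0,0,0,0,0,62,0,0,0,0,0,1.5,62,0,0,0,0,0,3,62,0,0,0,0,0,3,62])

```text
time_s: 23.68
eef_pos: [0.4103, -0.3107, -0.0259]
tcp_rot: [-3.141, -0.001, 0.524]
contact_force: [0.2, 0.4, -0.6]
width: 0.0526
grasp_force: 0.0
```

Request:
carry_out(targets=[0,0,0,0,0,0,35,0,0,0,0,0,0,35,0,0,0,0,0,0,35], squeeze=30)

```text
time_s: 24.05
eef_pos: [0.4104, -0.3108, -0.0254]
tcp_rot: [-3.142, -0.001, 0.524]
contact_force: [-1.5, 0.7, 4.5]
width: 0.0348
grasp_force: 29.6
```

```bash
python3 go.py .562 -.0045 .17 60
```

```text
t 24.05 pos [ 0.4104 -0.3108 -0.0254] rpy [-180.   -0.   30.] F [-1.5  0.7  4.5] M [ 0.2   0.28 -0.01] w 0.0348 g 29.6 q [ 0.84  0.63 -0.31  2.04  0.37  0.52 -0.79]
turn [  0.  -0. -30.] shift [ 284.6 -189.4 -195.2]
```

Request:
carry_out(targets=[0,0,0,0,0,-10,35,0,0,0,0,0,-50,35,0,0,0,0,0,-100,35,0,0,0,0,0,-150,35,0,0,0,0,0,-180,35])

```text
time_s: 24.68
eef_pos: [0.4111, -0.3114, 0.1574]
tcp_rot: [3.138, -0.002, 0.524]
contact_force: [-0.0, 0.0, -1.0]
width: 0.0349
grasp_force: 30.0
```

Request:
carry_out(targets=[0,0,0,0,0,-3,35,0,0,0,0,0,-3,35])

```text
time_s: 24.92
eef_pos: [0.4097, -0.3107, 0.1569]
tcp_rot: [-3.141, -0.0, 0.524]
contact_force: [-0.1, -0.4, 0.0]
width: 0.0348
grasp_force: 30.0
```

```bash
python3 go.py .562 -.0045 .16 30
```

```text
t 24.93 pos [ 0.4097 -0.3107  0.1569] rpy [-180.   -0.   30.] F [-0.1 -0.4  0. ] M [ 0.02 -0.02 -0.01] w 0.0348 g 30.0 q [ 0.97  0.34 -0.46  1.95  0.19  0.89 -0.64]
turn [-0. -0.  0.] shift [ 285.  -189.    -2.9]
```

Request:
carry_out(targets=[0,0,0,30,-20,-10,35,0,0,0,75,-50,-12,35,0,0,0,120,-80,-12,35,0,0,0,165,-109,-12,35,0,0,0,200,-133,-12,35])

```text
time_s: 25.55
eef_pos: [0.5167, -0.0932, 0.1678]
tcp_rot: [-3.139, 0.001, 0.525]
contact_force: [1.0, -0.1, 0.2]
width: 0.0345
grasp_force: 30.0
```

```bash
python3 go.py .562 -.0045 .16 30
```

```text
t 25.55 pos [ 0.5167 -0.0932  0.1678] rpy [-179.8    0.    30.1] F [ 1.  -0.1  0.2] M [ 0.03 -0.05  0.  ] w 0.0345 g 30.0 q [ 0.57  0.36 -0.55  1.91  0.23  0.93 -1.14]
turn [-0.2  0.   0.1] shift [ 83.7 -54.    7.9]
```

Request:
carry_out(targets=[0,0,0,40,-26,2,35,0,0,0,72,-46,4,35,0,0,0,84,-54,4,35,0,0,0,84,-54,4,35,0,0,0,84,-54,4,35])

```text
time_s: 26.18
eef_pos: [0.5619, -0.0088, 0.1649]
tcp_rot: [-3.142, 0.001, 0.522]
contact_force: [-0.1, -1.0, -0.5]
width: 0.0347
grasp_force: 30.0
```

```bash
cat > look.py <<'E'
from h import *
from go import go
def fit(f,cond,zc,x0=290,y0=180,w=70,h=70):
    H=cv2.cvtColor(f["image"],cv2.COLOR_RGB2HSV).astype(int)
    m=np.zeros(H.shape[:2],np.uint8); m[y0:y0+h,x0:x0+w]=cond(H)[y0:y0+h,x0:x0+w]
    ys,xs=np.nonzero(m); print("n",len(xs),"x",xs.min(),xs.max(),"y",ys.min(),ys.max(),"c",xs.mean().round(2),ys.mean().round(2))
    return m
E
python3 - <<'E'
from look import *
go(.562,-.0045,.16,30)
g=vision.grab_frame("scene"); np.savez("scene2.npz",**g)
m=fit(g,lambda H:(H[...,0]>5)&(H[...,0]<20)&(H[...,1]>150),.2)
ys,xs=np.nonzero(m)
for r in m[ys.min():ys.max()+1,xs.min()-1:xs.max()+2]: print("".join(".#"[v] for v in r))
o=bot.get_obs(); p=o["eef_pos"]; print(proj(g,p+[0,0,.0374]),proj(g,p+[0,0,.0274]))
print(proj(g,[.562,-.0045,.152]))
E
```

```text
t 26.18 pos [ 0.5619 -0.0088  0.1649] rpy [-1.80e+02  1.00e-01  2.99e+01] F [-0.1 -1.  -0.5] M [0.04 0.01 0.01] w 0.0347 g 30.0 q [ 0.4   0.43 -0.56  1.83  0.28  0.96 -1.33]
turn [-0.   0.1 -0.1] shift [ 2.3 -3.7  4.9]
n 48 x 313 329 y 214 224 c 323.81 218.73
..............##...
..............###..
.##...........####.
.##...........####.
.##...........####.
.##...........####.
.##...........####.
.#............####.
.#............###..
..............###..
..............#....
[321.50898887 216.7461969 ] [321.4792825  220.73433331]
[319.98865807 237.39749119]
```

Request:
carry_out(targets=[0,0,0,2.1,-3.5,2,35,0,0,0,2.1,-3.5,8,35,0,0,0,2.1,-3.5,16,35,0,0,0,2.1,-3.5,24,35,0,0,0,2.1,-3.5,30,35])

```text
time_s: 26.85
eef_pos: [0.5625, -0.0028, 0.1347]
tcp_rot: [-3.141, -0.0, 0.524]
contact_force: [0.2, -0.5, -0.0]
width: 0.0345
grasp_force: 30.0
```

Request:
carry_out(targets=[0,0,0,0,0,0,35,0,0,0,0,0,2,35,0,0,0,0,0,4,35,0,0,0,0,0,6,35,0,0,0,0,0,6,35])

```text
time_s: 27.48
eef_pos: [0.5627, -0.0028, 0.1294]
tcp_rot: [-3.141, -0.001, 0.524]
contact_force: [0.6, 0.8, -0.4]
width: 0.0343
grasp_force: 30.0
```

```bash
python3 go.py .562 -.0047 .0866 30
```

```text
t 27.48 pos [ 0.5627 -0.0028  0.1294] rpy [-180.   -0.   30.] F [ 0.6  0.8 -0.4] M [-0.03  0.03 -0.04] w 0.0343 g 30.0 q [ 0.37  0.48 -0.54  1.85  0.31  0.89 -1.37]
turn [-0. -0.  0.] shift [-1.5  1.3 42.8]
```

Request:
carry_out(targets=[0,0,0,-1.5,1.3,0,35,0,0,0,-1.5,1.3,0,35,0,0,0,-1.5,1.3,3,35,0,0,0,-1.5,1.3,6,35,0,0,0,-1.5,1.3,6,35])

```text
time_s: 28.1
eef_pos: [0.5618, -0.0046, 0.1231]
tcp_rot: [-3.141, -0.0, 0.524]
contact_force: [-0.5, 0.3, -0.4]
width: 0.0346
grasp_force: 30.0
```

Request:
carry_out(targets=[0,0,0,0,0,2,35,0,0,0,0,0,4,35,0,0,0,0,0,6,35,0,0,0,0,0,6,35])

```text
time_s: 28.6
eef_pos: [0.5619, -0.0046, 0.1173]
tcp_rot: [-3.141, -0.0, 0.524]
contact_force: [-0.6, 0.8, -0.1]
width: 0.0343
grasp_force: 30.0
```

```bash
python3 go.py .562 -.0047 .0866 30
```

```text
t 28.6 pos [ 0.5619 -0.0046  0.1173] rpy [-180.   -0.   30.] F [-0.6  0.8 -0.1] M [ 0.08  0.07 -0.04] w 0.0343 g 30.0 q [ 0.37  0.49 -0.54  1.86  0.32  0.87 -1.37]
turn [-0. -0.  0.] shift [ 0.   0.2 30.7]
```

Request:
carry_out(targets=[0,0,0,0,0,6,35,0,0,0,0,0,12,35,0,0,0,0,0,18,35,0,0,0,0,0,24,35,0,0,0,0,0,27,35])

```text
time_s: 29.22
eef_pos: [0.5618, -0.0046, 0.09]
tcp_rot: [-3.141, -0.0, 0.524]
contact_force: [-1.3, 0.8, 1.6]
width: 0.0344
grasp_force: 30.1
```

Request:
carry_out(targets=[0,0,0,0,0,0,35,0,0,0,0,0,1,35,0,0,0,0,0,2,35,0,0,0,0,0,2,35])

```text
time_s: 29.72
eef_pos: [0.562, -0.0044, 0.0886]
tcp_rot: [-3.141, -0.001, 0.524]
contact_force: [-2.4, 2.4, 1.4]
width: 0.0344
grasp_force: 30.2
```

Request:
carry_out(targets=[0,0,0,0,0,0.7,35,0,0,0,0,0,1.5,35,0,0,0,0,0,1.5,35])

```text
time_s: 30.1
eef_pos: [0.5621, -0.0044, 0.087]
tcp_rot: [-3.141, -0.001, 0.524]
contact_force: [-3.5, 2.2, 1.8]
width: 0.0347
grasp_force: 30.2
```

Request:
carry_out(targets=[0,0,0,0,0,0.5,35,0,0,0,0,0,1,35,0,0,0,0,0,1,35])

```text
time_s: 30.48
eef_pos: [0.5621, -0.0045, 0.0866]
tcp_rot: [-3.142, -0.001, 0.524]
contact_force: [-3.7, 2.4, 5.2]
width: 0.0345
grasp_force: 30.7
```

Request:
carry_out(targets=[0,0,0,0,0,-0.4,35,0,0,0,0,0,-0.4,50,0,0,0,0,0,-0.4,62,0,0,0,0,0,-0.4,62,0,0,0,0,0,-10,62])

```text
time_s: 31.1
eef_pos: [0.5617, -0.0049, 0.0957]
tcp_rot: [-3.141, 0.0, 0.524]
contact_force: [0.3, 0.6, 0.4]
width: 0.053
grasp_force: 0.0
```

Request:
carry_out(targets=[0,0,0,0,0,-25,62,0,0,0,0,0,-50,62,0,0,0,0,0,-75,62,0,0,0,0,0,-85,62,0,0,0,0,0,-85,62])

```text
time_s: 31.72
eef_pos: [0.5624, -0.0048, 0.1816]
tcp_rot: [3.141, -0.002, 0.524]
contact_force: [0.8, -0.3, 0.4]
width: 0.0526
grasp_force: 0.0
```

```bash
python3 - <<'E'
from look import *
go(.4797,-.2679,.17,30)
g=vision.grab_frame("scene"); np.savez("scene3.npz",**g)
m=fit(g,lambda H:(H[...,0]>5)&(H[...,0]<20)&(H[...,1]>150),.2,300,225,45,50)
ys,xs=np.nonzero(m)
for r in m[ys.min():ys.max()+1,xs.min()-1:xs.max()+2]: print("".join(".#"[v] for v in r))
print(proj(g,[.562,-.0045,.124]),proj(g,[.562,-.0045,.114]))
E
```

```text
t 31.73 pos [ 0.5624 -0.0048  0.1816] rpy [ 1.8e+02 -1.0e-01  3.0e+01] F [ 0.8 -0.3  0.4] M [ 0.02 -0.01 -0.  ] w 0.0526 g 0.0 q [ 0.4   0.41 -0.57  1.81  0.26  0.99 -1.32]
turn [ 0.  -0.1  0. ] shift [-203.2  186.5   11.4]
n 137 x 312 327 y 244 256 c 319.38 250.47
.....##.....#.....
...####.....###...
..#####.....####..
.######.....#####.
.######.....#####.
.######.....#####.
.#######...######.
.################.
..##############..
..##############..
...############...
....##########....
......######......
[319.93558284 247.75010057] [319.91707711 251.35974361]
```

Request:
carry_out(targets=[0,0,0,-40,37,0,62,0,0,0,-80,73,0,62,0,0,0,-120,110,0,62,0,0,0,-160,147,0,62,0,0,0,-203,186,0,62])

```text
time_s: 32.4
eef_pos: [0.4781, -0.2684, 0.1797]
tcp_rot: [-3.14, -0.0, 0.524]
contact_force: [0.8, -0.4, -0.7]
width: 0.0531
grasp_force: 0.0
```

Request:
carry_out(targets=[0,0,0,0,0,40,62,0,0,0,0,0,80,62,0,0,0,0,0,120,62,0,0,0,0,0,140,62,0,0,0,0,0,140,62])

```text
time_s: 33.02
eef_pos: [0.4784, -0.2664, 0.0393]
tcp_rot: [-3.138, 0.001, 0.524]
contact_force: [-0.0, -0.2, -0.7]
width: 0.0527
grasp_force: 0.0
```

```bash
python3 go.py .4797 -.2679 -.018 30
```

```text
t 33.02 pos [ 0.4784 -0.2664  0.0393] rpy [-179.8    0.    30. ] F [-0.  -0.2 -0.7] M [-0.02 -0.02 -0.03] w 0.0527 g 0.0 q [ 0.78  0.57 -0.42  1.94  0.34  0.7  -0.89]
turn [-0.2  0.   0. ] shift [ 0.4  2.1 57.3]
```

Request:
carry_out(targets=[-0.2,0,0,0.4,2.1,10,62,-0.2,0,0,0.4,2.1,25,62,-0.2,0,0,0.4,2.1,40,62,-0.2,0,0,0.4,2.1,52,62,-0.2,0,0,0.4,2.1,58,62])

```text
time_s: 33.65
eef_pos: [0.4803, -0.2685, -0.0182]
tcp_rot: [3.139, -0.0, 0.524]
contact_force: [-0.1, -0.2, 0.5]
width: 0.053
grasp_force: 0.0
```

```bash
python3 go.py .4797 -.2679 -.02 30
```

```text
t 33.65 pos [ 0.4803 -0.2685 -0.0182] rpy [179.9  -0.   30. ] F [-0.1 -0.2  0.5] M [ 0.04 -0.04 -0.01] w 0.053 g 0.0 q [ 0.73  0.66 -0.36  1.95  0.4   0.59 -0.94]
turn [ 0.1 -0.   0. ] shift [-0.3 -0.8  1.8]
```

Request:
carry_out(targets=[0,0,0,-0.5,0,2,62,0,0,0,-0.5,0,3,62,0,0,0,-0.5,0,3,30,0,0,0,-0.5,0,3,30,0,0,0,-0.5,0,3,30], squeeze=50)

```text
time_s: 34.28
eef_pos: [0.4807, -0.2692, -0.0194]
tcp_rot: [3.138, -0.001, 0.524]
contact_force: [-1.5, 0.9, 5.5]
width: 0.0314
grasp_force: 49.3
```

Request:
carry_out(targets=[0,0,0,0,0,0,30])

```text
time_s: 34.4
eef_pos: [0.4807, -0.2692, -0.0195]
tcp_rot: [3.138, -0.001, 0.524]
contact_force: [-1.1, -0.1, 5.5]
width: 0.0312
grasp_force: 49.3
```

```bash
python3 go.py .562 -.0047 .16 30
```

```text
t 34.4 pos [ 0.4807 -0.2692 -0.0195] rpy [ 1.798e+02 -1.000e-01  3.000e+01] F [-1.1 -0.1  5.5] M [0.18 0.39 0.  ] w 0.0312 g 49.3 q [ 0.73  0.66 -0.36  1.95  0.4   0.59 -0.94]
turn [ 0.2 -0.1  0. ] shift [ 202.9 -187.7 -180. ]
```

Request:
carry_out(targets=[0,0,0,0,0,-10,30,0,0,0,0,0,-50,30,0,0,0,0,0,-100,30,0,0,0,0,0,-150,30,0,0,0,0,0,-188,30])

```text
time_s: 35.02
eef_pos: [0.4803, -0.2687, 0.1705]
tcp_rot: [3.136, -0.002, 0.524]
contact_force: [0.6, -0.9, -0.8]
width: 0.0312
grasp_force: 49.9
```

Request:
carry_out(targets=[0,0,0,25,-23,0,30,0,0,0,60,-55,0,30,0,0,0,95,-88,0,30,0,0,0,130,-120,0,30,0,0,0,160,-148,0,30])

```text
time_s: 35.65
eef_pos: [0.5447, -0.0585, 0.168]
tcp_rot: [3.138, -0.001, 0.525]
contact_force: [0.8, -0.3, -0.9]
width: 0.0311
grasp_force: 49.8
```

```bash
python3 go.py .562 -.0047 .16 30
```

```text
t 35.65 pos [ 0.5447 -0.0585  0.168 ] rpy [ 1.798e+02 -1.000e-01  3.010e+01] F [ 0.8 -0.3 -0.9] M [-0.09 -0.03 -0.01] w 0.0311 g 49.8 q [ 0.5   0.4  -0.56  1.86  0.26  0.95 -1.23]
turn [ 0.2 -0.1  0.1] shift [ 41.9 -38.    7.9]
```

Request:
carry_out(targets=[0.2,-0.1,0,20,-18,4,30,0.2,-0.1,0,38,-35,8,30,0.2,-0.1,0,42,-38,8,30,0.2,-0.1,0,42,-38,8,30,0.2,-0.1,0,42,-38,8,30])

```text
time_s: 36.28
eef_pos: [0.5617, -0.0081, 0.1595]
tcp_rot: [3.141, 0.002, 0.522]
contact_force: [-1.0, -0.6, -1.1]
width: 0.031
grasp_force: 49.8
```

```bash
python3 - <<'E'
from look import *
go(.562,-.0047,.16,30)
g=vision.grab_frame("scene"); np.savez("scene4.npz",**g)
p=bot.get_obs()["eef_pos"]; print(proj(g,p+[0,0,.0435]),proj(g,p+[0,0,.0215]))
m=fit(g,lambda H:((H[...,0]<8)|(H[...,0]>172))&(H[...,1]>110),.2,300,200,45,45)
ys,xs=np.nonzero(m)
for r in m[ys.min():ys.max()+1,xs.min()-1:xs.max()+2]: print("".join(".#"[v] for v in r))
E
```

```text
t 36.27 pos [ 0.5617 -0.0081  0.1595] rpy [1.80e+02 1.00e-01 2.99e+01] F [-1.  -0.6 -1.1] M [0.   0.01 0.05] w 0.031 g 49.8 q [ 0.4   0.44 -0.57  1.83  0.28  0.95 -1.34]
turn [ 0.   0.1 -0.1] shift [ 2.  -2.8 -0.5]
[321.33100983 216.83195003] [321.26864593 225.54500132]
n 12 x 313 329 y 224 228 c 322.75 226.0
................#..
.#..............##.
.##............##..
..#...........##...
..............#....
```

Request:
carry_out(targets=[0,0,0,1.2,-2.5,4,30,0,0,0,1.2,-2.5,10,30,0,0,0,1.2,-2.5,16,30,0,0,0,1.2,-2.5,21,30,0,0,0,1.2,-2.5,21,30])

```text
time_s: 36.95
eef_pos: [0.5613, -0.0038, 0.1378]
tcp_rot: [-3.141, 0.002, 0.524]
contact_force: [0.9, -0.9, -1.2]
width: 0.0309
grasp_force: 49.8
```

```bash
python3 go.py .5616 -.0043 .1 30
```

```text
t 36.95 pos [ 0.5613 -0.0038  0.1378] rpy [-1.8e+02  1.0e-01  3.0e+01] F [ 0.9 -0.9 -1.2] M [-0.01 -0.01 -0.04] w 0.0309 g 49.8 q [ 0.38  0.47 -0.56  1.85  0.3   0.91 -1.36]
turn [-0.   0.1  0. ] shift [ 0.1  0.7 37.8]
```

Request:
carry_out(targets=[0,0,0,0,0.6,2,30,0,0,0,0,0.6,5,30,0,0,0,0,0.6,8,30,0,0,0,0,0.6,10,30,0,0,0,0,0.6,10,30])

```text
time_s: 37.58
eef_pos: [0.5618, -0.0043, 0.1282]
tcp_rot: [-3.141, 0.001, 0.524]
contact_force: [0.9, -0.9, -2.1]
width: 0.0314
grasp_force: 49.8
```

Request:
carry_out(targets=[0,0,0,0,0,2,30,0,0,0,0,0,4,30,0,0,0,0,0,6,30,0,0,0,0,0,6,30])

```text
time_s: 38.08
eef_pos: [0.5618, -0.0043, 0.1222]
tcp_rot: [-3.141, 0.001, 0.524]
contact_force: [-0.0, 0.1, -0.8]
width: 0.0305
grasp_force: 49.8
```

```bash
python3 go.py .5616 -.0043 .1025 30
```

```text
t 38.08 pos [ 0.5618 -0.0043  0.1222] rpy [-1.8e+02  1.0e-01  3.0e+01] F [-0.   0.1 -0.8] M [ 0.02  0.   -0.03] w 0.0305 g 49.8 q [ 0.38  0.49 -0.55  1.86  0.32  0.88 -1.37]
turn [-0.   0.1  0. ] shift [-0.1 -0.1 19.7]
```

Request:
carry_out(targets=[0,0,0,0,0,4,30,0,0,0,0,0,8,30,0,0,0,0,0,12,30,0,0,0,0,0,16,30,0,0,0,0,0,17,30])

```text
time_s: 38.7
eef_pos: [0.5617, -0.0043, 0.105]
tcp_rot: [-3.141, 0.001, 0.524]
contact_force: [-1.2, -0.0, -0.7]
width: 0.0312
grasp_force: 49.9
```

Request:
carry_out(targets=[0,0,0,0,0,0.6,30,0,0,0,0,0,1.2,30,0,0,0,0,0,1.8,30,0,0,0,0,0,1.8,30])

```text
time_s: 39.2
eef_pos: [0.5619, -0.0042, 0.1036]
tcp_rot: [-3.141, 0.001, 0.524]
contact_force: [-0.8, 1.3, -0.5]
width: 0.0312
grasp_force: 49.9
```

Request:
carry_out(targets=[0,0,0,0,0,0.5,30,0,0,0,0,0,1,30,0,0,0,0,0,1,30])

```text
time_s: 39.58
eef_pos: [0.5619, -0.0042, 0.1026]
tcp_rot: [-3.141, 0.001, 0.524]
contact_force: [-1.2, 1.0, 0.2]
width: 0.0312
grasp_force: 50.0
```

Request:
carry_out(targets=[0,0,0,0,0,0.5,30,0,0,0,0,0,1,30,0,0,0,0,0,1,30])

```text
time_s: 39.95
eef_pos: [0.562, -0.0042, 0.1025]
tcp_rot: [3.141, 0.001, 0.524]
contact_force: [-5.0, 1.2, 6.8]
width: 0.0312
grasp_force: 50.6
```

Contact came exactly at the home height. I'll release, retreat and check.

Request:
carry_out(targets=[0,0,0,0,0,-0.7,30,0,0,0,0,0,-0.7,45,0,0,0,0,0,-0.7,62,0,0,0,0,0,-0.7,62,0,0,0,0,0,-10,62])

```text
time_s: 40.58
eef_pos: [0.5614, -0.0044, 0.1112]
tcp_rot: [-3.141, 0.002, 0.524]
contact_force: [-0.1, 0.0, 0.3]
width: 0.053
grasp_force: 0.0
```

Request:
carry_out(targets=[0,0,0,0,0,-30,62,0,0,0,0,0,-75,62,0,0,0,0,0,-110,62,0,0,0,-40,40,-120,62,0,0,0,-90,80,-120,62])

```text
time_s: 41.2
eef_pos: [0.5256, -0.1177, 0.2337]
tcp_rot: [3.139, -0.002, 0.527]
contact_force: [1.1, -0.3, 0.3]
width: 0.0528
grasp_force: 0.0
```

Request:
carry_out(targets=[0,0,0,-30,30,0,62,0,0,0,-60,60,0,62,0,0,0,-60,60,0,62,0,0,0,-60,60,0,62])

```text
time_s: 41.7
eef_pos: [0.503, -0.1983, 0.2322]
tcp_rot: [-3.141, 0.0, 0.524]
contact_force: [0.5, 1.4, 0.2]
width: 0.053
grasp_force: 0.0
```

```bash
python3 - <<'E'
from look import *
go(.562,-.0047,.16,30)
g=vision.grab_frame("scene"); t=vision.grab_frame("top")
a=cv2.resize(g["image"][100:400,200:480,::-1],(560,600)); b=cv2.resize(t["image"][200:360,220:420,::-1],(240,192))
c=np.zeros((600,800,3),np.uint8); c[:,:560]=a; c[:192,560:]=b
d=cv2.resize(g["image"][215:275,295:345,::-1],(240,288),interpolation=cv2.INTER_CUBIC); c[200:488,560:]=d
cv2.imwrite("pics/e1.png",c)
E
```

```text
t 41.7 pos [ 0.503  -0.1983  0.2322] rpy [-180.    0.   30.] F [0.5 1.4 0.2] M [ 0.01 -0.05 -0.01] w 0.053 g 0.0 q [ 0.75  0.31 -0.53  1.81  0.18  1.07 -0.89]
turn [-0.  0.  0.] shift [ 148.  -138.    72.2]
```

View pics/e1.png

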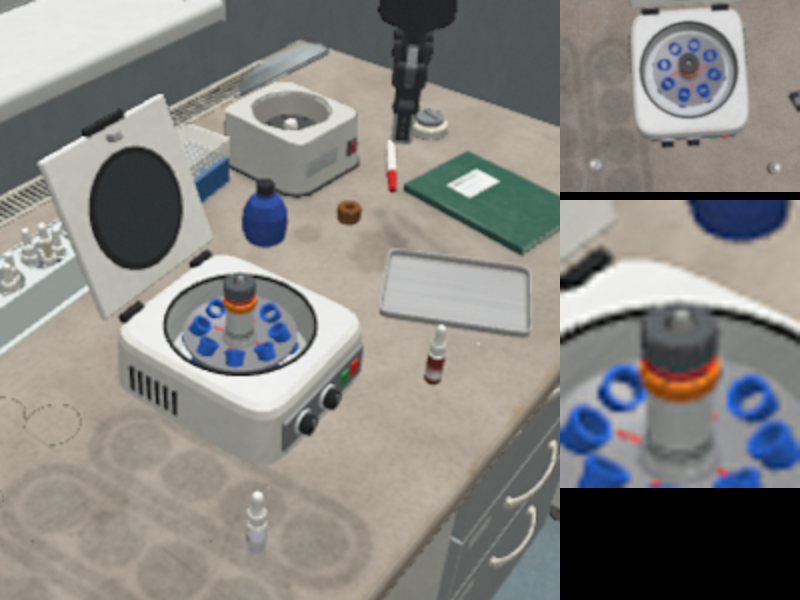

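The picture shows the rotor level in the bowl, with the washer flat on the boss and the collar on the washer at about (240,290). Both vials and the squeeze bottle are standing. I'm handing in.

```bash
python3 -c "
from plant import bot
print(bot.finish_job())"
```

```text
the job is handed in; nothing more can be done
None
```

The rotor, then the washer, then the collar are on the spindle, each meeting light contact at its home height, and the job was handed in at about 42 s; I once swung the empty gripper the wrong way, close to the spray bottle, but a picture showed nothing had moved, and the vials and squeeze bottle stood in the last view.

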